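# Press the lid home on a paint tin in the hand-cranked lid press

## Task

The small paint tin in the lid press's sliding tray has its lid only laid on. Push the tray in under the ram as far as it goes, then take the orange loose sleeve of the crank and wind the ram down (clockwise seen from above) until the lid is pressed firmly home: feel the crank go distinctly firm, and stop there, for forcing it further crushes the tin. Wind back about half a turn so that the ram stands clear of the lid and let go; keep the sleeve held between the fingers whenever the crank turns, do not let the crank fly back, and leave everything else on the bench alone.

Things in the scene. Friction and masses are not known exactly. Their poses are not given: they have to be found in the camera images.
- press: dark blue-grey C-frame press bolted to the bench, 245 x 112 mm base, 190 mm high without the crank. Origin on the vertical ram axis at bench height; its -x points out to the side where the tray slides out, its +x to the column (65 to 111 mm behind the axis), z up. Fixed.
- sleeve_mid (a point): middle of the upright orange grip sleeve that spins freely on the crank's pin: 18 mm wide, 63 mm long, its lower end 2 mm above the crank's arm end (24 mm wide). It runs on a level circle of 75 mm radius about the ram axis. Nothing stands above it; the spindle in the circle's centre tops out at most 15 mm above this point. Its own axes turn with the sleeve and mean nothing.
- crank_axis (a point): point on the ram axis (vertical), at the height of sleeve_mid: the centre of the sleeve's circle.
- crank (a joint): angle of the crank, rad: 0 when the sleeve stands over the column (press +x), growing clockwise seen from above, which lowers the ram by 48 mm a turn; stops at -1.6 and 5.8, starts between -1.0 and 1.0. Turning it idle takes about 1 N at the sleeve; each 10 N between ram and lid adds 1 N. It stays put without load; under load the coarse thread runs back if let go.
- ram_collar (a point): centre of the underside of the brass collar at the lower end of the ram's spindle. Below it hangs the flat steel foot, 41 mm wide, on an adjusting stud: its face lies 15 to 21 mm below this point, however it was last adjusted, so the ram meets the lid earlier or later and only feel tells. At the start there are 14 to 37 mm of air above the lid.
- tray_handle (a point): middle of the black upright round handle of the aluminium tray, 20 mm wide, its top 22 mm above this point and 37 mm of free length below; grip it from above, best across the push (a wide gripper body along the push would come near the press). 165 mm out from the nest's centre.
- tray (a joint): travel of the tray, m: 0 drawn out, 0.070 against its inner stop with the nest under the ram. Pushing it towards press +x raises it; it takes about 3 N and stays where it is left.
- nest (a point): centre of the nest floor in the tray, 27 mm above the bench; a collar 8 mm high holds the tin.
- tin: small round paint tin with a pink band, 58 mm wide, 50 mm tall, loose in the nest. Origin at the centre of its underside, z up.
- lid (a joint): how far the lid is pressed into the tin, m: 0 laid on (top 6 mm above the rim), 0.005 fully home. A tight fit: it slides at about 45 N (5 to 6 N at the sleeve on the move, 3 N in a pause), then goes solid: each further 10 mm of sleeve travel adds about 90 N at the lid. It seals when pressed home with 65 N or more; above 140 N the tin is crushed (aim for 100 N: 9 N in a pause).
- lid_top (a point): centre of the lid's top, 50 mm wide.
- tin_shut_a: bystander: closed tin with a yellow band, 58 x 50 mm, loose.
- tin_shut_b: bystander: closed tin with a green band, 58 x 50 mm, loose.
- spray_gun: bystander: spray gun lying on its side, 190 x 163 x 28 mm, loose.
- red_bottle: bystander: bottle of red paint, 55 mm wide, 207 mm tall, loose.
- white_pot: bystander: open pot of white paint, 54 mm wide, 45 mm tall, loose.
- green_pot: bystander: open pot of green paint, 60 mm wide, 47 mm tall, loose.
- raw_lotus: bystander: white unpainted lotus candle holder, 68 x 112 x 77 mm, loose.

How it is judged:
By the outcome, as a careful person would: the job done as asked, in the order asked, and still so for the second after the job is handed in, with the robot touching nothing.
It also fails if it takes over 72 s, if anything falls off the work surface, if the arm or the gripper's body presses on something with over 40 N, if the wrist force passes 120 N, or if a joint passes its speed limit or range.

## Robot

A 6-joint arm with a two-finger parallel gripper is mounted at the origin on a cart in front of the work surface, level with it; the furniture and walls round the work are solid. World frame = base frame: x ahead of the robot, y to its left, z up, the work surface at z = 0. Lengths are in m, angles in rad, forces in N, time in s.
With the tool pointing down it reaches from about 0.35 to 0.975 m from the base axis. Payload 4.9 kg.
Tool frame: the origin (TCP) lies between the finger pads; the fingertips stand 17 mm ahead of it and the grasp point (between the pads) lies 2 mm behind it; z points along the fingers, x is the direction in which the jaws open and shut, and the axes are right-handed (so a half turn about z gives the same grasp; the last joint's range is limited). The gripper opens to 85 mm and grips with 20 to 120 N. Pads are 22 mm wide; open, the fingers measure 114 mm over their backs; the gripper's body (76 mm by 85 mm) begins 54 mm behind the grasp point. The pads swing forward as they close: fully open they stand 13 mm farther back than shut.
Start: joints at [1.103, 0.053, 1.613, -0, 1.476, -0.119], TCP at [0.214, 0.587, 0.248] pointing down, gripper open.
Joint ranges: [-3.01, 3.01], [-1.01, 2.22], [0.06, 2.58], [-1.02, 4.17], [0.09, 2.62], [-3.14, 3.14]. Speed limits (rad/s): [2.57, 2.57, 3.14, 3.14, 3.14, 3.14].

## Interface

Orientations are given as a rotation vector (axis times angle).
In Python, from workcell import state, camera, calibration, close_job gives the robot as it stands.
- The arm moves only by the tool jog_arm, never from a script. Its argument "series" is a list of rows, each a list of 5 numbers: the shift along the tool's x, y, z as a fraction of full scale, then the turn about the tool's z as a fraction of full scale, then the opening, from 0 (shut) to 1 (fully open). In form: [[tx, ty, tz, spin, fingers], ...]. A call has exactly 8 rows; each row shifts and turns the commanded pose from where the row before left it, along the tool's axes as they then stand; what a row does not reach is not made up. Full scale, the value 1, is 0.03 m for a shift and 180 degrees for a turn. A row lasts 1/8 s, in which the tool goes at most 62.5 mm and 10.7 degrees, less where a joint would pass 70% of its speed; a pose out of reach is approached as far as the arm can. A call with a number of a shift or a turn outside -1 to 1 is refused whole. A call with a gripper value outside its range is refused whole. The fingers move at their own pace and stop on an object; "force" is the grip in N (left out, the last holds). Time passes only in rows, so rows that do not move let the fingers close, or fill a call up. It gives the time, the measured TCP pose, the force and the opening at its end, in the units of the state.
- state(): the state, without advancing time (a new reading comes with each control period).
- camera(name): name is "scene" or "top"; returns (picture, depth): 400x640x3 uint8, red, green, blue; 400x640 float32, m along the optical axis (not along the pixel's ray), 0 where there is no reading.
- calibration(name): a dict with "fx", "fy", "cx", "cy" (pixels), "dist_coeffs" ([k1, k2, p1, p2, k3] as OpenCV has them; the pictures are not rectified), "origin" and "orientation" of the camera in the world. Camera axes: x right, y down, z forward; pixel columns grow to the right and rows downward; lengths in m; the calibration is good to about 2 mm. A picture is of the moment at which its call begins. calibration takes no time and is no camera call.
- close_job(): hands the job in, once; it reports no verdict.
The state is a dict: "t": time; "joint_positions": joint angles; "dq": joint speeds; "joint_torque": joint torques, N m; "position": TCP position; "orientation": TCP orientation; "contact_force": force on the tool from outside, world axes, zero at the start; "wrist_torque": the same for the moment, N m; "width": opening from 0.0 (shut) to 1.0 (fully open).
Only numpy, scipy, OpenCV 4.12 (cv2) and the standard library are available. Lean on these libraries where they do the work, as an engineer would, in place of code of your own. Each camera call takes 0.05 s, during which the arm holds its last target.

## Working session

There is one attempt and no reset: what is moved stays moved. The work goes in short steps, Python scripts to look and compute and a tool call to move; the robot and the scene stay as the last step left them, time stands still between calls to the robot, and variables do not carry over. Pictures are saved under pics/ and viewed, and the job is handed in when it is done.

Besides the shell and the picture viewer there is one more tool, called after "Request:" as name(argument=value, ...) on one line, values as JSON. jog_arm: Moves the arm, as the interface text tells. Its arguments: {"type":"object","properties":{"series":{"type":"array","items":{"type":"array","items":{"type":"number","minimum":-1,"maximum":1}}},"force":{"type":"number"}},"required":["series"]}

```bash
ls; mkdir -p pics; python3 - <<'E'
from workcell import state, camera, calibration
import cv2,numpy as np
print(state())
for n in ("scene","top"):
    p,d=camera(n); cv2.imwrite(f"pics/{n}0.png",p[:,:,::-1]); np.save(f"{n}0_d.npy",d); print(n,calibration(n))
E
```

```text
pics
{'t': 0.0, 'joint_positions': array([ 1.10299117e+00,  5.33592151e-02,  1.61423036e+00, -3.51558314e-07,
        1.47597871e+00, -1.19053058e-01]), 'dq': array([ 0.00081828,  0.00029739, -0.00045986,  0.00059051, -0.00164463,
       -0.00071245]), 'joint_torque': array([-2.81617518e-03, -3.93665314e+01, -3.70185649e+01, -3.00660722e-04,
        6.75925883e-03, -4.73925486e-07]), 'position': array([0.21335648, 0.58686353, 0.24709952]), 'orientation': array([ 2.57239371,  1.801811  , -0.00273422]), 'contact_force': array([0.19327059, 0.44764511, 0.83685066]), 'wrist_torque': array([-0.03748539, -0.03573166,  0.01157267]), 'width': 0.997069368128652}
scene {'fx': 518.9377005402434, 'fy': 518.9377005402434, 'cx': 326.7521297252528, 'cy': 199.96718843598572, 'dist_coeffs': array([-0.03963177,  0.        ,  0.        ,  0.        ,  0.        ]), 'origin': array([1.16395747, 0.72865802, 1.09127086]), 'orientation': array([-0.67919446, -2.61625221,  1.15229466])}
top {'fx': 415.55136034528545, 'fy': 415.55136034528545, 'cx': 327.3483714099234, 'cy': 201.09248270255637, 'dist_coeffs': array([-0.1002294,  0.       ,  0.       ,  0.       ,  0.       ]), 'origin': array([ 0.55426765, -0.15132424,  1.17867262]), 'orientation': array([-2.13156128,  2.16747091, -0.11683369])}
```

View pics/scene0.png

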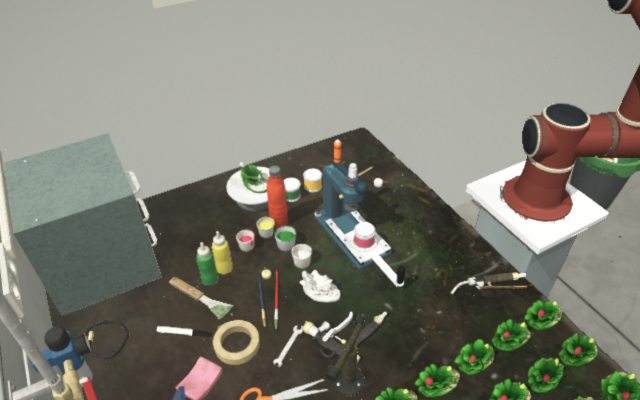

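View pics/top0.png

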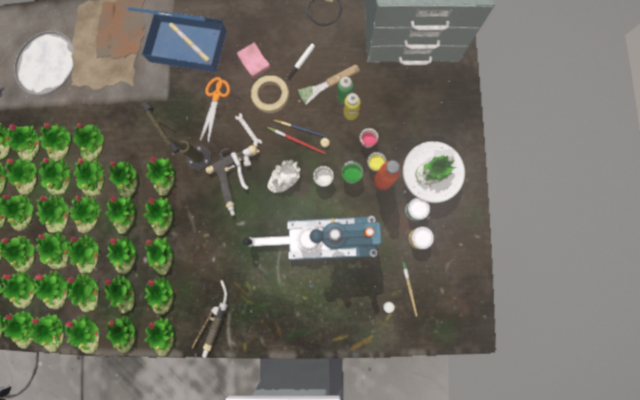

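```bash
cat > h.py <<'E'
import cv2,numpy as np
from scipy.spatial.transform import Rotation as R
from workcell import state,camera,calibration
def ray(n,u,v):
    c=calibration(n);K=np.array([[c['fx'],0,c['cx']],[0,c['fy'],c['cy']],[0,0,1]])
    q=cv2.undistortPoints(np.array([[[u,v]]],float),K,c['dist_coeffs'])[0,0]
    return c['origin'],R.from_rotvec(c['orientation']).as_matrix()@np.array([q[0],q[1],1])
def atz(n,u,v,z):
    o,r=ray(n,u,v); return o+r*(z-o[2])/r[2]
def dep(n,u,v,d): 
    o,r=ray(n,u,v); return o+r*d
def cloud(n,d):
    c=calibration(n);K=np.array([[c['fx'],0,c['cx']],[0,c['fy'],c['cy']],[0,0,1]])
    vv,uu=np.mgrid[0:400,0:640]; q=cv2.undistortPoints(np.stack([uu,vv],-1).reshape(-1,1,2).astype(float),K,c['dist_coeffs'])[:,0]
    r=np.c_[q,np.ones(len(q))]*d.reshape(-1,1)
    return (c['origin']+r@R.from_rotvec(c['orientation']).as_matrix().T).reshape(400,640,3)
def proj(n,p):
    c=calibration(n);K=np.array([[c['fx'],0,c['cx']],[0,c['fy'],c['cy']],[0,0,1]])
    M=R.from_rotvec(c['orientation']).as_matrix().T
    return cv2.projectPoints(np.atleast_2d(np.array(p,float)),cv2.Rodrigues(M)[0],-M@c['origin'],K,c['dist_coeffs'])[0][:,0]
E
python3 - <<'E'
from h import *
a=cv2.imread('pics/top0.png')[195:285,230:400]; cv2.imwrite('pics/topz.png',cv2.resize(a,None,fx=4.5,fy=4.5,interpolation=cv2.INTER_CUBIC))
a=cv2.imread('pics/scene0.png')[130:295,290:420]; cv2.imwrite('pics/scenez.png',cv2.resize(a,None,fx=3.6,fy=3.6,interpolation=cv2.INTER_CUBIC))
for n in('top','scene'):
    p=cv2.imread(f'pics/{n}0.png')[:,:,::-1].astype(int);d=np.load(f'{n}0_d.npy');C=cloud(n,d)
    m=(p[:,:,0]>150)&(p[:,:,1]<p[:,:,0]*.65)&(p[:,:,2]<p[:,:,1]*.8)&(d>0)
    box=np.zeros_like(m); 
    if n=='top': box[222:242,355:385]=1
    else: box[135:168,330:345]=1
    m&=box
    print(n,m.sum()); v,u=np.nonzero(m)
    for i in range(0,len(v),max(1,len(v)//14)): print(u[i],v[i],C[v[i],u[i]].round(4),p[v[i],u[i]])
E
```

```text
top 4
365 233 [ 0.5967 -0.219   0.2671] [181 115  72]
365 234 [ 0.5944 -0.2187  0.2697] [165 104  68]
366 234 [ 0.5939 -0.2201  0.2794] [206 133  81]
366 235 [ 0.5922 -0.221   0.2675] [169 107  68]
scene 119
334 142 [ 0.6056 -0.2342  0.2804] [223 133  77]
335 145 [ 0.6072 -0.226   0.2765] [244 145  73]
336 146 [ 0.6058 -0.2231  0.2746] [240 139  71]
338 147 [ 0.5994 -0.2234  0.2689] [195 106  58]
336 149 [ 0.6056 -0.2232  0.2646] [222 122  65]
337 150 [ 0.6026 -0.223   0.2603] [233 130  66]
338 151 [ 0.6001 -0.2218  0.257 ] [226 123  64]
339 152 [ 0.5953 -0.2247  0.2499] [209 111  60]
340 153 [ 0.5908 -0.2268  0.2435] [169  94  54]
334 155 [ 0.6069 -0.2311  0.2399] [226 124  66]
335 156 [ 0.6051 -0.2287  0.2374] [242 141  71]
336 157 [ 0.6039 -0.2255  0.2358] [239 137  70]
338 158 [ 0.598  -0.2247  0.2307] [186 101  56]
335 160 [ 0.6058 -0.2274  0.225 ] [232 130  67]
337 161 [ 0.5992 -0.2277  0.2188] [231 128  66]
```

View pics/topz.png

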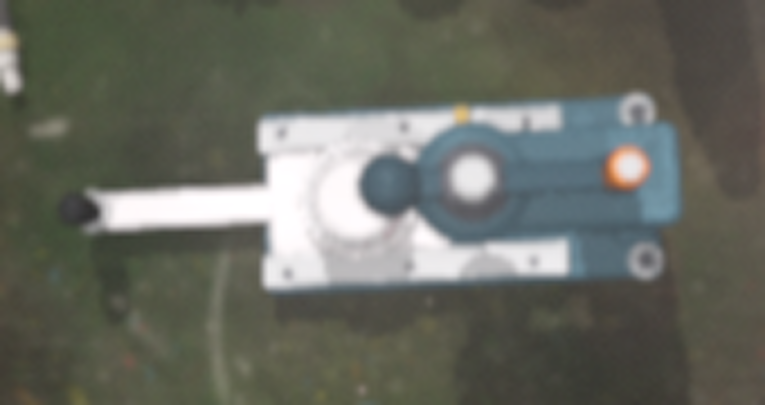

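View pics/scenez.png

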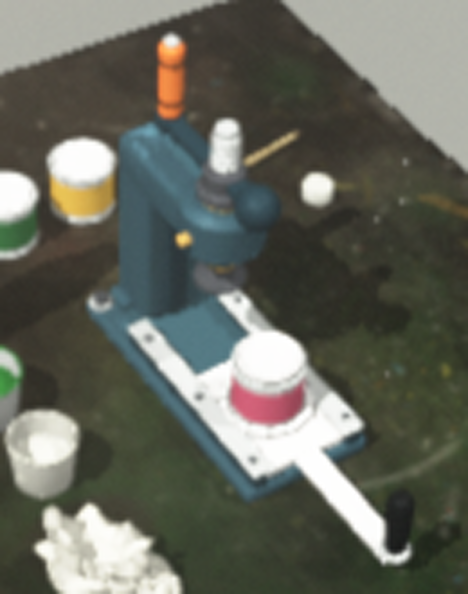

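```bash
python3 - <<'E'
from h import *
d=np.load('top0_d.npy');C=cloud('top',d)
def z(n,u,v):return None
for nm,u,v in [('sleeve',369.6,232.1),('spindle',334.9,234.3),('handle',246.7,241.2),('lidc',309,240),('rail',292,230),('base',385,240),('armtop',355,234)]:
    print(nm,C[int(round(v))-1:int(round(v))+2,int(round(u))-1:int(round(u))+2].reshape(-1,3).round(3).tolist())
# scene
ds=np.load('scene0_d.npy');Cs=cloud('scene',ds)
z=lambda a,b:(290+a/3.6,130+b/3.6)
for nm,a,b in [('sleevetop',171,42),('sleevemid',171,80),('sleevebot',171,115),('spintop',227,126),('spinmid',227,150),('handletop',400,493),('handlemid',400,520),('handlebot',395,545),('lid',268,352),('foot',220,275),('ball',257,205)]:
    u,v=z(a,b);print(nm,round(u),round(v),Cs[int(round(v)),int(round(u))].round(4))
E
```

```text
sleeve [[0.6, -0.226, 0.286], [0.6, -0.228, 0.285], [0.6, -0.23, 0.287], [0.598, -0.226, 0.286], [0.598, -0.228, 0.286], [0.598, -0.23, 0.287], [0.596, -0.226, 0.286], [0.596, -0.228, 0.284], [0.596, -0.231, 0.285]]
spindle [[0.598, -0.151, 0.255], [0.598, -0.153, 0.255], [0.598, -0.156, 0.256], [0.596, -0.151, 0.254], [0.596, -0.153, 0.254], [0.596, -0.155, 0.253], [0.594, -0.151, 0.254], [0.594, -0.153, 0.255], [0.594, -0.155, 0.253]]
handle [[0.591, 0.081, 0.088], [0.592, 0.079, 0.085], [0.591, 0.076, 0.088], [0.589, 0.082, 0.086], [0.589, 0.079, 0.085], [0.589, 0.077, 0.084], [0.586, 0.081, 0.09], [0.586, 0.079, 0.087], [0.586, 0.076, 0.087]]
lidc [[0.592, -0.082, 0.079], [0.592, -0.085, 0.083], [0.587, -0.095, 0.218], [0.589, -0.082, 0.081], [0.589, -0.085, 0.08], [0.585, -0.095, 0.215], [0.587, -0.082, 0.081], [0.587, -0.085, 0.08], [0.587, -0.088, 0.083]]
rail [[0.622, -0.032, 0.028], [0.622, -0.035, 0.031], [0.622, -0.038, 0.03], [0.619, -0.032, 0.03], [0.619, -0.035, 0.031], [0.619, -0.038, 0.029], [0.617, -0.032, 0.027], [0.616, -0.035, 0.032], [0.617, -0.037, 0.024]]
base 
[... 190 characters left out ...]
1], [0.585, -0.297, 0.004]]
armtop [[0.6, -0.197, 0.214], [0.599, -0.2, 0.217], [0.599, -0.202, 0.216], [0.597, -0.197, 0.214], [0.597, -0.2, 0.213], [0.597, -0.202, 0.217], [0.595, -0.197, 0.217], [0.595, -0.199, 0.218], [0.595, -0.202, 0.217]]
sleevetop 338 142 [ 0.5995 -0.2238  0.2849]
sleevemid 338 152 [ 0.6006 -0.2209  0.2544]
sleevebot 338 162 [ 0.5999 -0.2211  0.2202]
spintop 353 165 [ 0.5947 -0.154   0.2547]
spinmid 353 172 [ 0.5961 -0.1502  0.2346]
handletop 401 267 [0.59   0.0812 0.0906]
handlemid 401 274 [0.5931 0.0886 0.0729]
handlebot 400 281 [0.5896 0.0849 0.0388]
lid 364 228 [ 0.5925 -0.0882  0.0805]
foot 351 206 [ 0.597  -0.1513  0.113 ]
ball 361 187 [ 0.5975 -0.1072  0.2162]
```

```bash
cat >> h.py <<'E'
def to(p,s=None):
    "delta in tool axes, in units of 0.03 m"
    s=s or state(); M=R.from_rotvec(s['orientation']).as_matrix()
    return (M.T@(np.array(p)-s['position'])/0.03).round(3)
def rep():
    s=state();M=R.from_rotvec(s['orientation']).as_matrix()
    print('t',round(s['t'],2),'p',s['position'].round(4),'yawx',np.degrees(np.arctan2(M[1,0],M[0,0])).round(2),'z',M[:,2].round(3),'F',s['contact_force'].round(2),'T',s['wrist_torque'].round(2),'w',round(s['width'],3),'q',s['joint_positions'].round(2))
E
python3 - <<'E'
from h import *
rep(); M=R.from_rotvec(state()['orientation']).as_matrix();print(M.round(3)); print(to([0.589,0.080,0.2471]))
# better estimates: average handle top / sleeve top centroids by depth
d=np.load('top0_d.npy');C=cloud('top',d)
def cen(zlo,zhi,c,r):
    m=(C[...,2]>zlo)&(C[...,2]<zhi)&(np.hypot(C[...,0]-c[0],C[...,1]-c[1])<r); P=C[m];print(m.sum(),P.mean(0).round(4),(P.min(0)).round(4),P.max(0).round(4))
cen(.27,.3,(.598,-.228),.02);cen(.245,.265,(.596,-.1535),.02);cen(.075,.1,(.589,.08),.018);cen(.07,.09,(.59,-.085),.05)
E
```

```text
t 0.1 p [0.2134 0.5869 0.2472] yawx 70.02 z [-0.001 -0.002 -1.   ] F [-0.98  0.32  0.2 ] T [-0.02  0.01  0.01] w 1.0 q [ 1.1   0.05  1.61 -0.    1.48 -0.12]
[[ 0.342  0.94  -0.001]
 [ 0.94  -0.342 -0.002]
 [-0.002 -0.    -1.   ]]
[-11.6    17.542   0.021]
59 [ 0.5975 -0.2274  0.2827] [ 0.5894 -0.2353  0.2704] [ 0.6068 -0.2201  0.2878]
69 [ 0.5949 -0.1528  0.2522] [ 0.5854 -0.1623  0.2452] [ 0.6055 -0.1442  0.258 ]
46 [0.5891 0.0817 0.0855] [0.581  0.0739 0.0753] [0.5996 0.0905 0.0915]
259 [ 0.5912 -0.0765  0.0807] [ 0.5657 -0.1057  0.0717] [ 0.6217 -0.0553  0.089 ]
```

Request:
jog_arm(series=[[0,0,0,0.048,1],[0,0,0,0.048,1],[0,0,0,0.048,1],[0,0,0,0.048,1],[0,0,0,0.048,1],[0,0,0,0.048,1],[0,0,0,0.048,1],[0,0,0,0.044,1]], force=60)

```text
t: 1.1
position: [0.2134, 0.587, 0.2475]
orientation: [3.14, 0.037, -0.001]
contact_force: [0.5, -0.6, 0.4]
width: 1.005
```

```bash
python3 - <<'E'
from h import *
rep(); print(to([0.589,0.081,0.2]))
E
```

```text
t 1.1 p [0.2134 0.587  0.2475] yawx 1.35 z [-0.001 -0.001 -1.   ] F [ 0.53 -0.64  0.36] T [ 0.05  0.01 -0.02] w 1.005 q [1.1  0.05 1.61 0.   1.48 1.08]
[12.119 17.156  1.596]
```

Request:
jog_arm(series=[[0.6,0.85,0,0,1],[0.6,0.85,0,0,1],[0.6,0.85,0,0,1],[0.6,0.85,0,0,1],[0.6,0.85,0,0,1],[0.6,0.85,0,0,1],[0.6,0.85,0,0,1],[0.6,0.85,0,0,1]])

```text
t: 2.1
position: [0.3636, 0.3864, 0.2477]
orientation: [3.141, 0.044, -0.001]
contact_force: [0.5, 0.3, 0.3]
width: 0.999
```

Request:
jog_arm(series=[[0.6,0.85,0,0,1],[0.6,0.85,0,0,1],[0.6,0.85,0,0,1],[0.6,0.85,0,0,1],[0.6,0.85,0,0,1],[0.6,0.85,0,0,1],[0.6,0.85,0,0,1],[0.6,0.85,0,0,1]])

```text
t: 3.1
position: [0.5132, 0.1867, 0.2477]
orientation: [3.141, 0.044, -0.001]
contact_force: [0.4, 0.2, -0.3]
width: 0.999
```

```bash
python3 - <<'E'
from h import *
rep(); print(to([0.589,0.081,0.14]))
E
```

```text
t 3.1 p [0.5132 0.1867 0.2477] yawx 1.61 z [-0.001 -0.    -1.   ] F [ 0.4   0.23 -0.34] T [-0.05 -0.08 -0.02] w 0.999 q [ 0.21 -0.14  1.8   0.    1.48  0.18]
[2.43  3.592 3.588]
```

Request:
jog_arm(series=[[0.6,0.9,0,0,1],[0.6,0.9,0,0,1],[0.6,0.9,0.6,0,1],[0.6,0.9,0.8,0,1],[0.03,0,0.9,0,1],[0,0,0.9,0,1],[0,0,0.4,0,1],[0,0,0,0,1]])

```text
t: 4.1
position: [0.5882, 0.0818, 0.1392]
orientation: [3.141, 0.044, -0.004]
contact_force: [0.4, 0.1, 1.8]
width: 0.996
```

```bash
python3 - <<'E'
from h import *
rep(); print(to([0.589,0.081,0.064]))
p,d=camera('top'); cv2.imwrite('pics/t2.png',cv2.resize(p[190:290,215:385,::-1],None,fx=4.5,fy=4.5))
p,d=camera('scene'); cv2.imwrite('pics/s2.png',cv2.resize(p[100:300,280:480,::-1],None,fx=2.9,fy=2.9))
E
```

```text
t 4.1 p [0.5882 0.0818 0.1392] yawx 1.62 z [-0.002 -0.    -1.   ] F [0.39 0.13 1.81] T [ 0.   -0.05  0.02] w 0.996 q [ 0.01  0.07  1.78 -0.    1.29 -0.02]
[0.033 0.027 2.508]
```

View pics/s2.png

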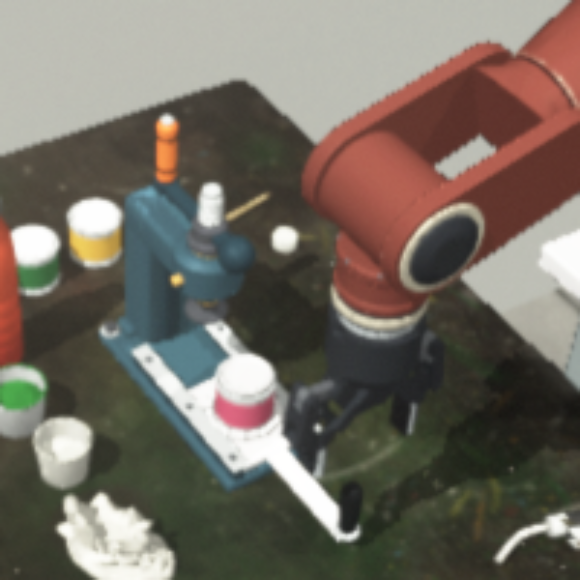

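View pics/t2.png

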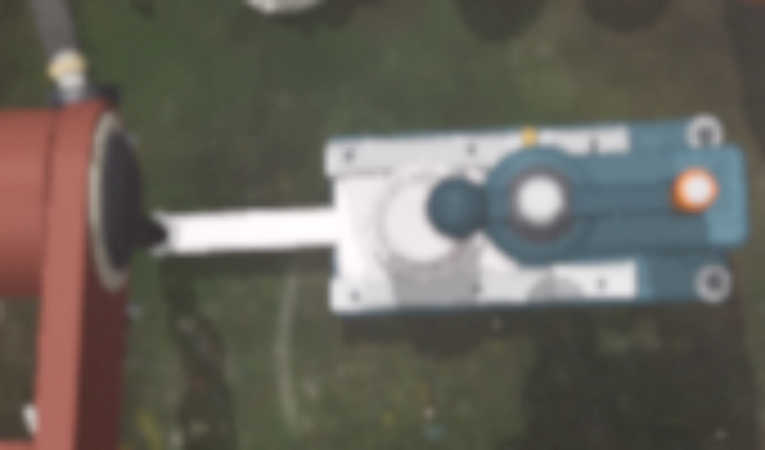

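Request:
jog_arm(series=[[0.03,0.03,0.5,0,1],[0,0,0.7,0,1],[0,0,0.7,0,1],[0,0,0.5,0,1],[0,0,0.1,0,1],[0,0,0,0,0.4],[0,0,0,0,0],[0,0,0,0,0]], force=40)

```text
t: 5.2
position: [0.5904, 0.0809, 0.0662]
orientation: [3.141, 0.044, 0.003]
contact_force: [-0.1, -0.7, 0.8]
width: 0.376
```

Request:
jog_arm(series=[[0,0,0,0,0],[0,0,0,0,0],[0,0,0,0,0],[0,0.1,0,0,0],[0,0.15,0,0,0],[0,0.15,0,0,0],[0,0.15,0,0,0],[0,0.15,0,0,0]])

```text
t: 6.2
position: [0.587, 0.0606, 0.0658]
orientation: [-3.14, -0.045, 0.015]
contact_force: [-14.4, 1.9, 12.7]
width: 0.221
```

```bash
python3 - <<'E'
from h import *
rep()
E
```

```text
t 6.2 p [0.587  0.0606 0.0658] yawx 1.65 z [-0.01   0.001 -1.   ] F [-14.45   1.87  12.74] T [0.3  2.11 0.05] w 0.221 q [-0.02  0.16  1.82  0.    1.17 -0.05]
```

Request:
jog_arm(series=[[-0.1,0.15,0,0,0],[0,0.2,-0.05,0,0],[0,0.2,0,0,0],[0,0.2,0,0,0],[0,0.2,0,0,0],[0,0.2,0,0,0],[0,0.1,0,0,0],[0,0.0,0,0,0]])

```text
t: 7.2
position: [0.5881, 0.0216, 0.0661]
orientation: [3.14, 0.044, -0.001]
contact_force: [3.5, -0.6, -12.3]
width: 0.221
```

```bash
python3 - <<'E'
from h import *
rep()
E
```

```text
t 7.2 p [0.5881 0.0216 0.0661] yawx 1.6 z [-0.001 -0.001 -1.   ] F [  3.47  -0.55 -12.34] T [-0.11 -0.28  0.02] w 0.221 q [-0.09  0.15  1.83 -0.    1.16 -0.12]
```

Request:
jog_arm(series=[[0,0.1,0.025,0,0],[0,0.1,0,0,0],[0,0.08,0,0,0],[0,0.04,0,0,0],[0,0.03,0,0,0],[0,0.03,0,0,0],[0,0.03,0,0,0],[0,0,0,0,0]])

```text
t: 8.2
position: [0.5885, 0.0108, 0.066]
orientation: [-3.14, -0.044, 0.001]
contact_force: [-1.5, 5.0, -6.1]
width: 0.225
```

```bash
python3 - <<'E'
from h import *
rep()
E
```

```text
t 8.2 p [0.5885 0.0108 0.066 ] yawx 1.61 z [-0.001  0.002 -1.   ] F [-1.48  4.99 -6.06] T [0.82 0.51 0.02] w 0.225 q [-0.11  0.15  1.83  0.    1.16 -0.14]
```

Request:
jog_arm(series=[[0,0.04,0,0,0],[0,0.04,0,0,0],[0,0.04,0,0,0],[0,0.04,0,0,0],[0,0.0,0,0,0],[0,0.0,0,0,0],[0,0,0,0,0],[0,0,0,0,0]])

```text
t: 9.2
position: [0.5885, 0.0106, 0.066]
orientation: [-3.131, -0.044, 0.001]
contact_force: [-0.8, 21.5, -5.3]
width: 0.223
```

```bash
python3 - <<'E'
from h import *
rep()
E
```

```text
t 9.2 p [0.5885 0.0106 0.066 ] yawx 1.62 z [-0.001  0.01  -1.   ] F [-0.76 21.5  -5.32] T [2.97 0.46 0.01] w 0.223 q [-0.11  0.15  1.83  0.01  1.16 -0.15]
```

Request:
jog_arm(series=[[0,-0.13,0,0,0],[0,0,0,0,0],[0,0,0,0,0.6],[0,0,0,0,1],[0,0,0,0,1],[0,0,-0.3,0,1],[0,0,-0.8,0,1],[0,0,-1,0,1]])

```text
t: 10.2
position: [0.5885, 0.0089, 0.1298]
orientation: [3.141, 0.044, -0.001]
contact_force: [-0.3, -0.4, 0.8]
width: 0.999
```

Request:
jog_arm(series=[[0,0,-1,0,1],[0,0,-1,0,1],[0,0,-1,0,1],[0,0,-1,0,1],[0,0,-1,0,1],[0,0,-1,0,1],[0,0,-1,0,1],[0,0,-0.5,0,1]])

```text
t: 11.2
position: [0.5893, 0.0089, 0.3571]
orientation: [3.141, 0.044, 0.006]
contact_force: [0.7, 0.4, -0.7]
width: 1.001
```

```bash
python3 - <<'E'
from h import *
rep(); print(to([0.5975,-0.2275,0.36]))
p,d=camera('top'); cv2.imwrite('pics/t3.png',cv2.resize(p[190:290,215:385,::-1],None,fx=4.5,fy=4.5)); np.save('t3d.npy',d)
p,d=camera('scene'); cv2.imwrite('pics/s3.png',cv2.resize(p[100:300,280:480,::-1],None,fx=2.9,fy=2.9)); np.save('s3d.npy',d)
E
```

```text
t 11.2 p [0.5893 0.0089 0.3571] yawx 1.61 z [ 0.004 -0.001 -1.   ] F [ 0.73  0.35 -0.74] T [-0.03  0.05  0.02] w 1.001 q [-0.11 -0.08  1.56 -0.    1.65 -0.14]
[ 0.052  7.885 -0.09 ]
```

View pics/s3.png

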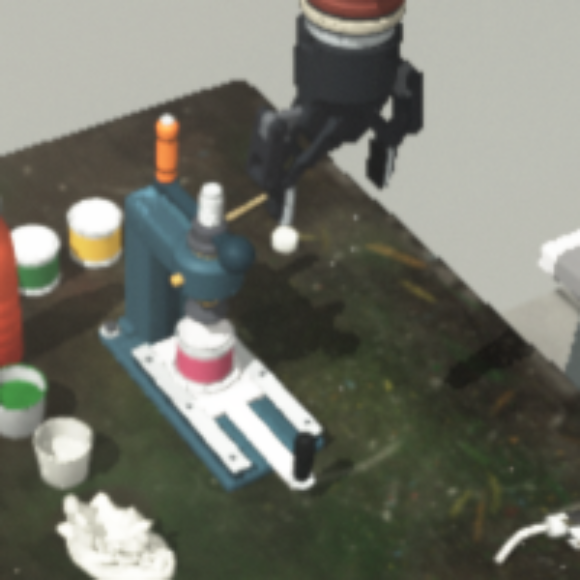

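View pics/t3.png

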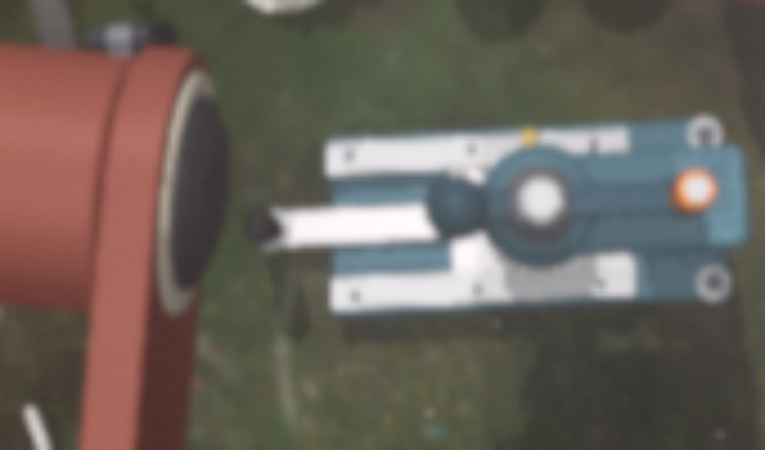

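Request:
jog_arm(series=[[0.06,0.95,0,0,1],[0,1,0,0,1],[0,1,0,0,1],[0,1,0,0,1],[0,1,0,0,1],[0,1,0,0,1],[0,1,0,0,1],[0,0.95,0,0,1]])

```text
t: 12.3
position: [0.5968, -0.2286, 0.3518]
orientation: [-3.14, -0.044, 0.004]
contact_force: [-0.2, 0.4, -0.2]
width: 1.0
```

Request:
jog_arm(series=[[0,0,0,0,1],[0,0,0.8,0,1],[0,0,0.8,0,1],[0,0,0,0,1],[0,0,0,0,1],[0,0,0,0,1],[0,0,0,0,1],[0,0,0,0,1]])

```text
t: 13.3
position: [0.5975, -0.2278, 0.3067]
orientation: [3.141, 0.044, 0.001]
contact_force: [-0.5, 0.3, -0.0]
width: 1.0
```

```bash
python3 - <<'E'
from h import *
rep(); print(to([0.5975,-0.228,0.25]))
p,d=camera('top'); cv2.imwrite('pics/t4.png',cv2.resize(p[190:290,215:385,::-1],None,fx=4.5,fy=4.5)); np.save('t4d.npy',d)
p,d=camera('scene'); cv2.imwrite('pics/s4.png',cv2.resize(p[60:220,260:420,::-1],None,fx=3.6,fy=3.6)); np.save('s4d.npy',d)
E
```

```text
t 13.3 p [ 0.5975 -0.2278  0.3067] yawx 1.62 z [ 0.001 -0.    -1.   ] F [-0.54  0.32 -0.05] T [0.02 0.04 0.04] w 1.0 q [-0.48  0.06  1.51  0.    1.57 -0.51]
[-1.000e-03  5.000e-03  1.889e+00]
```

View pics/s4.png

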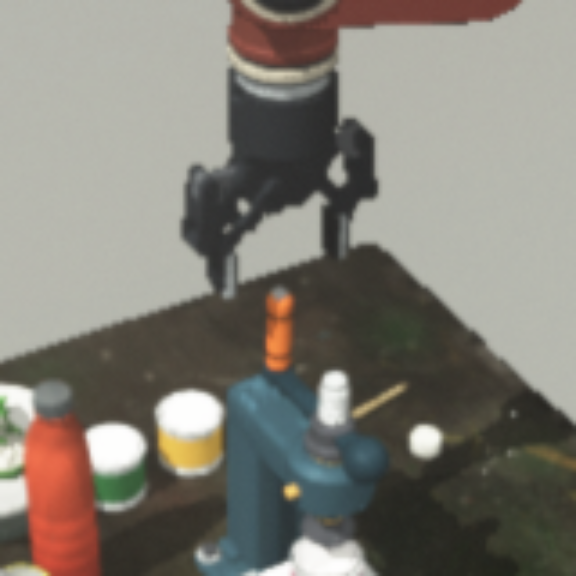

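Request:
jog_arm(series=[[0,0,0.6,0,1],[0,0,0.7,0,1],[0,0,0.5,0,1],[0,0,0.05,0,1],[0,0,0,0,0.5],[0,0,0,0,0.3],[0,0,0,0,0],[0,0,0,0,0]], force=60)

```text
t: 14.4
position: [0.5975, -0.2279, 0.2514]
orientation: [3.141, 0.044, 0.001]
contact_force: [0.0, 0.0, 0.1]
width: 0.198
```

Request:
jog_arm(series=[[0,0,0,0,0],[0,0,0,0,0],[0,0,0,0,0],[0,0,0,0,0],[0,0,0,0,0],[0,0,0,0,0],[0,0,0,0,0],[0,0,0,0,0]])

```text
t: 15.4
position: [0.5975, -0.2279, 0.2514]
orientation: [3.141, 0.044, 0.001]
contact_force: [-2.0, 0.2, 5.0]
width: 0.196
```

```bash
python3 - <<'E'
from h import *
rep()
E
```

```text
t 15.4 p [ 0.5975 -0.2279  0.2514] yawx 1.61 z [ 0.001 -0.001 -1.   ] F [-2.03  0.21  4.96] T [0.08 0.27 0.  ] w 0.196 q [-0.48  0.08  1.57 -0.    1.48 -0.51]
```

```bash
cat >> h.py <<'E'
def arc(c,a_cmd,step,n=8,r=0.075):
    "a: world angle in deg of commanded pos; step clockwise positive"
    s=state();M=R.from_rotvec(s['orientation']).as_matrix();y=np.degrees(np.arctan2(M[1,0],M[0,0]))
    a=np.radians(y-a_cmd+np.arange(n+1)*step)
    P=np.c_[np.cos(a),np.sin(a)]*r/0.03
    print(np.diff(P,axis=0).round(3).tolist(),'end',a_cmd-n*step)
def feel(c,n=12):
    F=[];
    for i in range(n): F.append(state()['contact_force'])
    F=np.array(F);s=state();d=s['position'][:2]-c;r=np.linalg.norm(d);u=d/r;t=np.array([u[1],-u[0]])
    m=F.mean(0);print('t',round(s['t'],2),'p',s['position'].round(4),'r',r.round(4),'ang',np.degrees(np.arctan2(d[1],d[0])).round(2),'Frad',(m[:2]@u).round(2),'Ftan(resist)',(-m[:2]@t).round(2),'Fz',m[2].round(2),'sd',F.std(0).round(2),'w',round(s['width'],3))
E
python3 - <<'E'
from h import *
c=np.array([0.5948,-0.153]); feel(c); arc(c,-87.9,6)
E
```

```text
t 15.4 p [ 0.5975 -0.2279  0.2514] r 0.0749 ang -87.91 Frad -0.28 Ftan(resist) -2.02 Fz 4.96 sd [0. 0. 0.] w 0.196
[[-0.261, -0.011], [-0.259, -0.039], [-0.253, -0.066], [-0.245, -0.092], [-0.234, -0.117], [-0.221, -0.141], [-0.205, -0.163], [-0.187, -0.183]] end -135.9
```

Request:
jog_arm(series=[[-0.261,-0.011,0,0,0],[-0.259,-0.039,0,0,0],[-0.253,-0.066,0,0,0],[-0.245,-0.092,0,0,0],[-0.234,-0.117,0,0,0],[-0.221,-0.141,0,0,0],[-0.205,-0.163,0,0,0],[-0.187,-0.183,0,0,0]])

```text
t: 16.4
position: [0.5404, -0.2056, 0.2513]
orientation: [3.139, 0.043, 0.001]
contact_force: [-0.8, -1.3, 5.5]
width: 0.192
```

```bash
python3 - <<'E'
from h import *
c=np.array([0.5948,-0.153]); feel(c,1); 
for i in range(2): camera('top'); feel(c,1)
arc(c,-135.9,6)
E
```

```text
t 16.4 p [ 0.5404 -0.2056  0.2513] r 0.0756 ang -135.98 Frad 1.5 Ftan(resist) 0.39 Fz 5.5 sd [0. 0. 0.] w 0.192
t 16.45 p [ 0.5399 -0.2049  0.2513] r 0.0756 ang -136.6 Frad 2.29 Ftan(resist) -1.61 Fz 5.94 sd [0. 0. 0.] w 0.197
t 16.5 p [ 0.54   -0.205   0.2513] r 0.0756 ang -136.49 Frad 2.24 Ftan(resist) -1.61 Fz 6.89 sd [0. 0. 0.] w 0.193
[[-0.166, -0.202], [-0.144, -0.218], [-0.121, -0.232], [-0.096, -0.243], [-0.07, -0.252], [-0.043, -0.258], [-0.016, -0.261], [0.011, -0.261]] end -183.9
```

Request:
jog_arm(series=[[-0.166,-0.202,0,0,0],[-0.144,-0.218,0,0,0],[-0.121,-0.232,0,0,0],[-0.096,-0.243,0,0,0],[-0.07,-0.252,0,0,0],[-0.043,-0.258,0,0,0],[-0.016,-0.261,0,0,0],[0.011,-0.261,0,0,0]])

```text
t: 17.5
position: [0.5191, -0.1479, 0.2513]
orientation: [3.14, 0.044, -0.001]
contact_force: [-2.3, -1.1, 6.3]
width: 0.195
```

```bash
python3 - <<'E'
from h import *
c=np.array([0.5948,-0.153]); feel(c,1); 
p,d=camera('scene'); feel(c,1);cv2.imwrite('pics/s5.png',cv2.resize(p[90:250,260:420,::-1],None,fx=3.6,fy=3.6))
arc(c,-183.9,4)
E
```

```text
t 17.5 p [ 0.5191 -0.1479  0.2513] r 0.0758 ang 176.14 Frad 2.25 Ftan(resist) 1.25 Fz 6.27 sd [0. 0. 0.] w 0.195
t 17.55 p [ 0.5192 -0.147   0.2513] r 0.0758 ang 175.46 Frad 3.5 Ftan(resist) -0.29 Fz 6.37 sd [0. 0. 0.] w 0.195
[[0.023, -0.173], [0.035, -0.171], [0.047, -0.168], [0.058, -0.164], [0.07, -0.16], [0.081, -0.155], [0.091, -0.149], [0.101, -0.142]] end -215.9
```

View pics/s5.png

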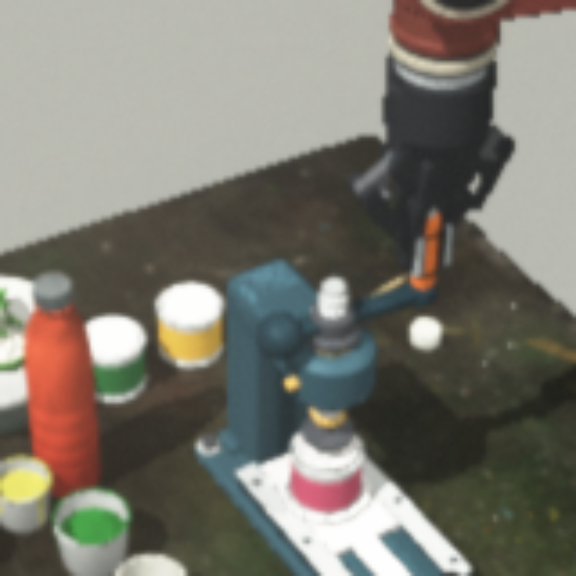

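```bash
python3 - <<'E'
from h import *
from scipy.optimize import least_squares
P=np.array([[.5975,-.2279],[.5400,-.2050],[.5192,-.147]])
print(least_squares(lambda c:np.hypot(*(P-c).T)-.075,[.595,-.153]).x)
E
```

```text
[ 0.59398016 -0.152965  ]
```

Request:
jog_arm(series=[[-0.004,-0.173,0,0,0],[0.035,-0.171,0,0,0],[0.047,-0.168,0,0,0],[0.058,-0.164,0,0,0],[0.07,-0.16,0,0,0],[0.081,-0.155,0,0,0],[0.091,-0.149,0,0,0],[0.101,-0.142,0,0,0]])

```text
t: 18.55
position: [0.5331, -0.109, 0.2514]
orientation: [3.141, 0.044, 0.002]
contact_force: [0.0, 0.4, 6.1]
width: 0.195
```

```bash
python3 - <<'E'
from h import *
c=np.array([0.5940,-0.153]); feel(c,1); 
p,d=camera('scene'); feel(c,1);cv2.imwrite('pics/s6.png',cv2.resize(p[130:240,290:400,::-1],None,fx=5,fy=5))
arc(c,-215.9,4)
E
```

```text
t 18.55 p [ 0.5331 -0.109   0.2514] r 0.0751 ang 144.13 Frad 0.21 Ftan(resist) -0.36 Fz 6.1 sd [0. 0. 0.] w 0.195
t 18.6 p [ 0.5334 -0.1085  0.2513] r 0.0751 ang 143.72 Frad 0.14 Ftan(resist) -0.79 Fz 6.28 sd [0. 0. 0.] w 0.194
[[0.111, -0.135], [0.12, -0.127], [0.129, -0.118], [0.137, -0.109], [0.144, -0.099], [0.15, -0.088], [0.156, -0.078], [0.161, -0.067]] end -247.9
```

View pics/s6.png

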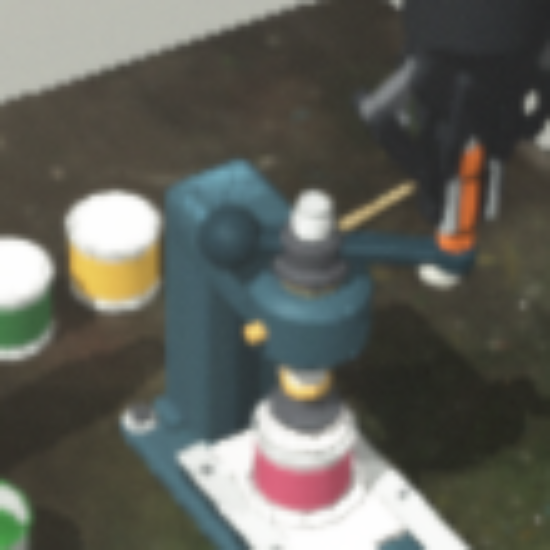

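```bash
python3 - <<'E'
from h import *
c=np.array([0.5940,-0.153]); arc(c,-215.9,2.5)
E
```

```text
[[0.068, -0.085], [0.072, -0.082], [0.075, -0.079], [0.079, -0.075], [0.082, -0.072], [0.085, -0.068], [0.088, -0.064], [0.091, -0.061]] end -235.9
```

Request:
jog_arm(series=[[0.068,-0.085,0,0,0],[0.072,-0.082,0,0,0],[0.075,-0.079,0,0,0],[0.079,-0.075,0,0,0],[0.082,-0.072,0,0,0],[0.085,-0.068,0,0,0],[0.088,-0.064,0,0,0],[0.091,-0.061,0,0,0]])

```text
t: 19.6
position: [0.5518, -0.0908, 0.2513]
orientation: [3.141, 0.044, 0.002]
contact_force: [-0.7, 0.5, 5.8]
width: 0.192
```

```bash
python3 - <<'E'
from h import *
c=np.array([0.5940,-0.153]); feel(c,1); camera('top'); feel(c,1)
arc(c,-235.9,2.5)
E
```

```text
t 19.6 p [ 0.5518 -0.0908  0.2513] r 0.0751 ang 124.17 Frad 0.85 Ftan(resist) 0.28 Fz 5.84 sd [0. 0. 0.] w 0.192
t 19.65 p [ 0.5521 -0.0907  0.2513] r 0.0751 ang 123.92 Frad 0.94 Ftan(resist) -0.91 Fz 6.83 sd [0. 0. 0.] w 0.196
[[0.093, -0.057], [0.096, -0.052], [0.098, -0.048], [0.1, -0.044], [0.102, -0.039], [0.103, -0.035], [0.105, -0.03], [0.106, -0.026]] end -255.9
```

Request:
jog_arm(series=[[0.093,-0.057,0,0,0],[0.096,-0.052,0,0,0],[0.098,-0.048,0,0,0],[0.1,-0.044,0,0,0],[0.102,-0.039,0,0,0],[0.103,-0.035,0,0,0],[0.105,-0.03,0,0,0],[0.106,-0.026,0,0,0]])

```text
t: 20.65
position: [0.5756, -0.0802, 0.2514]
orientation: [3.141, 0.044, 0.002]
contact_force: [0.8, 0.1, 6.3]
width: 0.193
```

```bash
python3 - <<'E'
from h import *
c=np.array([0.5940,-0.153]); feel(c,1); p,d=camera('scene'); feel(c,1);cv2.imwrite('pics/s7.png',cv2.resize(p[130:240,290:400,::-1],None,fx=5,fy=5))
arc(c,-255.9,2.5)
E
```

```text
t 20.65 p [ 0.5756 -0.0802  0.2514] r 0.0751 ang 104.16 Frad -0.1 Ftan(resist) -0.75 Fz 6.35 sd [0. 0. 0.] w 0.193
t 20.7 p [ 0.5759 -0.0802  0.2513] r 0.0751 ang 103.93 Frad 0.45 Ftan(resist) -0.24 Fz 5.71 sd [0. 0. 0.] w 0.193
[[0.107, -0.021], [0.108, -0.017], [0.108, -0.012], [0.109, -0.007], [0.109, -0.002], [0.109, 0.002], [0.109, 0.007], [0.108, 0.012]] end -275.9
```

View pics/s7.png

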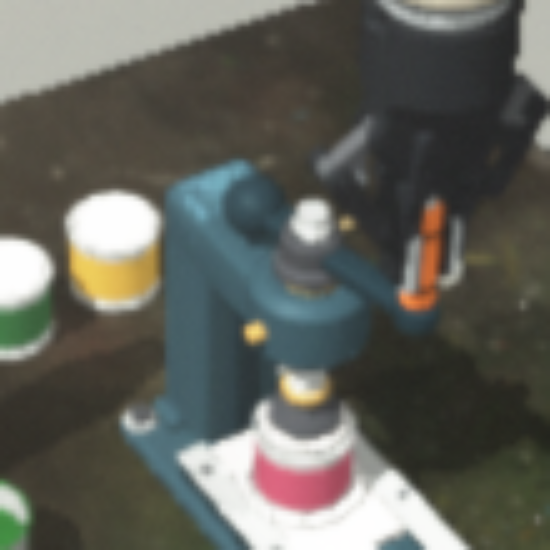

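Request:
jog_arm(series=[[0.107,-0.021,0,0,0],[0.108,-0.017,0,0,0],[0.108,-0.012,0,0,0],[0.109,-0.007,0,0,0],[0.109,-0.002,0,0,0],[0.109,0.002,0,0,0],[0.109,0.007,0,0,0],[0.108,0.012,0,0,0]])

```text
t: 21.7
position: [0.6006, -0.0783, 0.2513]
orientation: [-3.141, -0.044, 0.003]
contact_force: [-4.4, 1.1, 7.5]
width: 0.194
```

```bash
python3 - <<'E'
from h import *
c=np.array([0.5940,-0.153]); feel(c,1); camera('top'); feel(c,1)
arc(c,-275.9,2.5)
E
```

```text
t 21.7 p [ 0.6006 -0.0783  0.2513] r 0.075 ang 84.97 Frad 0.72 Ftan(resist) 4.44 Fz 7.52 sd [0. 0. 0.] w 0.194
t 21.75 p [ 0.6009 -0.0783  0.2513] r 0.075 ang 84.73 Frad -0.85 Ftan(resist) 4.08 Fz 7.2 sd [0. 0. 0.] w 0.193
[[0.108, 0.017], [0.107, 0.021], [0.106, 0.026], [0.105, 0.031], [0.103, 0.035], [0.102, 0.04], [0.1, 0.044], [0.098, 0.048]] end -295.9
```

```bash
python3 - <<'E'
from h import *
c=np.array([0.5940,-0.153]); arc(c,-275.9,1.5)
E
```

```text
[[0.065, 0.009], [0.064, 0.011], [0.064, 0.013], [0.064, 0.014], [0.063, 0.016], [0.063, 0.018], [0.062, 0.019], [0.062, 0.021]] end -287.9
```

Request:
jog_arm(series=[[0.065,0.009,0,0,0],[0.065,0.01,0,0,0],[0.064,0.012,0,0,0],[0.064,0.014,0,0,0],[0.064,0.015,0,0,0],[0.063,0.017,0,0,0],[0.063,0.019,0,0,0],[0.062,0.02,0,0,0]])

```text
t: 22.75
position: [0.6159, -0.0812, 0.2513]
orientation: [-3.141, -0.044, 0.003]
contact_force: [-4.8, 0.4, 7.9]
width: 0.194
```

```bash
python3 - <<'E'
from h import *
c=np.array([0.5940,-0.153]); feel(c,1); camera('top'); feel(c,1)
arc(c,-287.9,1)
E
```

```text
t 22.75 p [ 0.6159 -0.0812  0.2513] r 0.075 ang 73.02 Frad -1.04 Ftan(resist) 4.69 Fz 7.93 sd [0. 0. 0.] w 0.194
t 22.8 p [ 0.6161 -0.0813  0.2513] r 0.075 ang 72.88 Frad -0.76 Ftan(resist) 4.3 Fz 7.41 sd [0. 0. 0.] w 0.193
[[0.041, 0.015], [0.041, 0.016], [0.04, 0.016], [0.04, 0.017], [0.04, 0.018], [0.04, 0.018], [0.039, 0.019], [0.039, 0.02]] end -295.9
```

Request:
jog_arm(series=[[0.041,0.015,0,0,0],[0.041,0.016,0,0,0],[0.04,0.016,0,0,0],[0.04,0.017,0,0,0],[0.04,0.018,0,0,0],[0.04,0.018,0,0,0],[0.039,0.019,0,0,0],[0.039,0.02,0,0,0]])

```text
t: 23.8
position: [0.6256, -0.085, 0.2513]
orientation: [-3.141, -0.044, 0.003]
contact_force: [-4.8, 0.9, 7.2]
width: 0.197
```

```bash
python3 - <<'E'
from h import *
c=np.array([0.5940,-0.153]); feel(c,1); camera('top'); feel(c,1)
arc(c,-295.9,.5)
E
```

```text
t 23.8 p [ 0.6256 -0.085   0.2513] r 0.075 ang 65.07 Frad -1.21 Ftan(resist) 4.76 Fz 7.17 sd [0. 0. 0.] w 0.197
t 23.85 p [ 0.6257 -0.085   0.2513] r 0.075 ang 64.97 Frad -0.16 Ftan(resist) 4.74 Fz 8.13 sd [0. 0. 0.] w 0.193
[[0.019, 0.01], [0.019, 0.01], [0.019, 0.01], [0.019, 0.011], [0.019, 0.011], [0.019, 0.011], [0.019, 0.011], [0.019, 0.011]] end -299.9
```

Request:
jog_arm(series=[[0.019,0.01,0,0,0],[0.019,0.01,0,0,0],[0.019,0.01,0,0,0],[0.019,0.011,0,0,0],[0.019,0.011,0,0,0],[0.019,0.011,0,0,0],[0.019,0.011,0,0,0],[0.019,0.011,0,0,0]])

```text
t: 24.85
position: [0.6294, -0.0869, 0.2513]
orientation: [-3.139, -0.045, 0.007]
contact_force: [-9.2, 2.6, 8.8]
width: 0.196
```

```bash
python3 - <<'E'
from h import *
c=np.array([0.5940,-0.153]); feel(c,1); camera('top'); feel(c,1)
arc(c,-299.9,.5)
E
```

```text
t 24.85 p [ 0.6294 -0.0869  0.2513] r 0.075 ang 61.81 Frad -2.08 Ftan(resist) 9.31 Fz 8.84 sd [0. 0. 0.] w 0.196
t 24.9 p [ 0.6295 -0.0869  0.2513] r 0.075 ang 61.78 Frad -0.97 Ftan(resist) 8.07 Fz 8.35 sd [0. 0. 0.] w 0.193
[[0.019, 0.011], [0.018, 0.012], [0.018, 0.012], [0.018, 0.012], [0.018, 0.012], [0.018, 0.012], [0.018, 0.012], [0.018, 0.013]] end -303.9
```

Request:
jog_arm(series=[[0.018,0.012,0,0,0],[0,0,0,0,0],[0,0,0,0,0],[0,0,0,0,0],[0,0,0,0,0],[0,0,0,0,0],[0,0,0,0,0],[0,0,0,0,0]])

```text
t: 25.9
position: [0.6299, -0.0871, 0.2513]
orientation: [-3.139, -0.045, 0.007]
contact_force: [-8.6, 2.8, 9.0]
width: 0.193
```

```bash
python3 - <<'E'
from h import *
c=np.array([0.5940,-0.153]); feel(c,1)
for i in range(4): camera('top'); feel(c,1)
E
```

```text
t 25.9 p [ 0.6299 -0.0871  0.2513] r 0.075 ang 61.41 Frad -1.64 Ftan(resist) 8.89 Fz 8.96 sd [0. 0. 0.] w 0.193
t 25.95 p [ 0.6299 -0.0871  0.2513] r 0.075 ang 61.42 Frad -1.17 Ftan(resist) 9.52 Fz 8.83 sd [0. 0. 0.] w 0.193
t 26.0 p [ 0.6299 -0.0871  0.2513] r 0.075 ang 61.39 Frad -1.6 Ftan(resist) 9.01 Fz 9.28 sd [0. 0. 0.] w 0.191
t 26.05 p [ 0.6299 -0.0872  0.2513] r 0.075 ang 61.4 Frad -2.31 Ftan(resist) 10.03 Fz 9.18 sd [0. 0. 0.] w 0.195
t 26.1 p [ 0.6299 -0.0871  0.2513] r 0.075 ang 61.41 Frad -1.24 Ftan(resist) 8.5 Fz 9.66 sd [0. 0. 0.] w 0.196
```

```bash
python3 - <<'E'
from h import *
c=np.array([0.5940,-0.153]); arc(c,-300.4,-2); arc(c,-284.4,-5);arc(c,-244.4,-6);arc(c,-196.4,-6);arc(c,-148.4,-3.5)
E
```

```text
[[-0.075, -0.045], [-0.076, -0.042], [-0.078, -0.04], [-0.079, -0.037], [-0.08, -0.034], [-0.081, -0.031], [-0.082, -0.028], [-0.083, -0.026]] end -284.4
[[-0.212, -0.051], [-0.216, -0.032], [-0.218, -0.013], [-0.218, 0.006], [-0.217, 0.025], [-0.214, 0.043], [-0.209, 0.062], [-0.203, 0.08]] end -244.39999999999998
[[-0.233, 0.119], [-0.22, 0.142], [-0.203, 0.165], [-0.185, 0.185], [-0.165, 0.203], [-0.143, 0.219], [-0.119, 0.233], [-0.094, 0.244]] end -196.4
[[-0.068, 0.253], [-0.041, 0.258], [-0.014, 0.261], [0.014, 0.261], [0.041, 0.258], [0.068, 0.253], [0.094, 0.244], [0.119, 0.233]] end -148.4
[[0.08, 0.13], [0.088, 0.125], [0.095, 0.119], [0.103, 0.113], [0.109, 0.107], [0.116, 0.1], [0.121, 0.093], [0.127, 0.085]] end -120.4
```

Request:
jog_arm(series=[[-0.075,-0.045,0,0,0],[-0.076,-0.042,0,0,0],[-0.078,-0.04,0,0,0],[-0.079,-0.037,0,0,0],[-0.08,-0.034,0,0,0],[-0.081,-0.031,0,0,0],[-0.082,-0.028,0,0,0],[-0.083,-0.026,0,0,0]])

```text
t: 27.1
position: [0.6129, -0.0804, 0.2513]
orientation: [3.14, 0.044, 0.003]
contact_force: [1.2, -1.7, 5.3]
width: 0.197
```

```bash
python3 - <<'E'
from h import *
c=np.array([0.5940,-0.153]); feel(c,1)
E
```

```text
t 27.1 p [ 0.6129 -0.0804  0.2513] r 0.075 ang 75.43 Frad -1.32 Ftan(resist) -1.6 Fz 5.32 sd [0. 0. 0.] w 0.197
```

Request:
jog_arm(series=[[-0.212,-0.051,0,0,0],[-0.216,-0.032,0,0,0],[-0.218,-0.013,0,0,0],[-0.218,0.006,0,0,0],[-0.217,0.025,0,0,0],[-0.214,0.043,0,0,0],[-0.209,0.062,0,0,0],[-0.203,0.08,0,0,0]])

```text
t: 28.1
position: [0.5618, -0.0852, 0.2514]
orientation: [3.141, 0.044, 0.004]
contact_force: [2.2, -0.1, 5.4]
width: 0.194
```

```bash
python3 - <<'E'
from h import *
c=np.array([0.5940,-0.153]); feel(c,1)
E
```

```text
t 28.1 p [ 0.5618 -0.0852  0.2514] r 0.0751 ang 115.42 Frad -1.0 Ftan(resist) -1.96 Fz 5.36 sd [0. 0. 0.] w 0.194
```

Request:
jog_arm(series=[[-0.233,0.119,0,0,0],[-0.22,0.142,0,0,0],[-0.203,0.165,0,0,0],[-0.185,0.185,0,0,0],[-0.165,0.203,0,0,0],[-0.143,0.219,0,0,0],[-0.119,0.233,0,0,0],[-0.094,0.244,0,0,0]])

```text
t: 29.1
position: [0.522, -0.1313, 0.2513]
orientation: [-3.141, -0.045, -0.002]
contact_force: [0.9, 1.9, 7.3]
width: 0.196
```

```bash
python3 - <<'E'
from h import *
c=np.array([0.5940,-0.153]); feel(c,1)
p,d=camera('scene');cv2.imwrite('pics/s8.png',cv2.resize(p[110:240,280:410,::-1],None,fx=4.4,fy=4.4))
E
```

```text
t 29.1 p [ 0.522  -0.1313  0.2513] r 0.0752 ang 163.23 Frad -0.27 Ftan(resist) -2.06 Fz 7.29 sd [0. 0. 0.] w 0.196
```

View pics/s8.png

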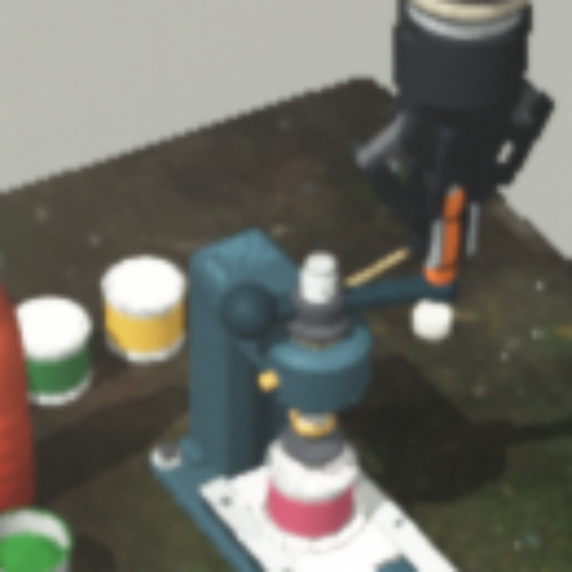

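Request:
jog_arm(series=[[-0.068,0.253,0,0,0],[-0.041,0.258,0,0,0],[-0.014,0.261,0,0,0],[0.014,0.261,0,0,0],[0.041,0.258,0,0,0],[0.068,0.253,0,0,0],[0.094,0.244,0,0,0],[0.119,0.233,0,0,0]])

```text
t: 30.15
position: [0.5298, -0.192, 0.2513]
orientation: [-3.141, -0.044, -0.0]
contact_force: [-1.3, 1.8, 7.2]
width: 0.196
```

Request:
jog_arm(series=[[0.08,0.13,0,0,0],[0.088,0.125,0,0,0],[0.095,0.119,0,0,0],[0.103,0.113,0,0,0],[0.109,0.107,0,0,0],[0.116,0.1,0,0,0],[0.121,0.093,0,0,0],[0,0,0,0,0]])

```text
t: 31.15
position: [0.5522, -0.2153, 0.2514]
orientation: [3.14, 0.044, 0.002]
contact_force: [0.5, -0.8, 5.6]
width: 0.199
```

```bash
python3 - <<'E'
from h import *
c=np.array([0.5940,-0.153]); feel(c,1)
p,d=camera('scene');cv2.imwrite('pics/s9.png',cv2.resize(p[110:240,280:410,::-1],None,fx=4.4,fy=4.4))
E
```

```text
t 31.15 p [ 0.5522 -0.2153  0.2514] r 0.0751 ang -123.84 Frad 0.35 Ftan(resist) 0.83 Fz 5.61 sd [0. 0. 0.] w 0.199
```

View pics/s9.png

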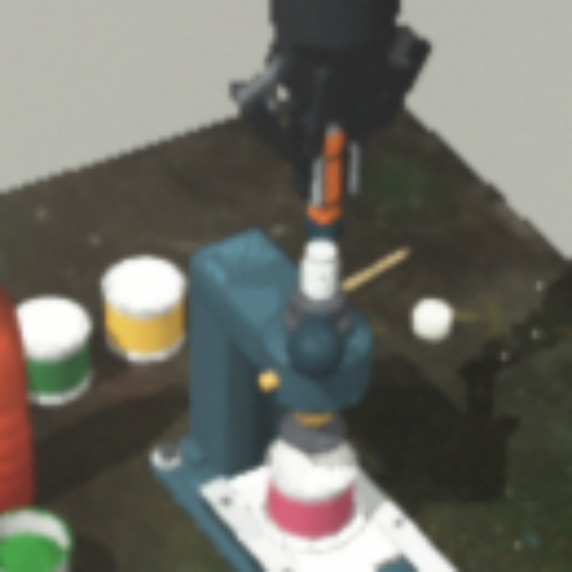

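Request:
jog_arm(series=[[0,0,0,0,0.3],[0,0,0,0,0.6],[0,0,0,0,1],[0,0,0,0,1],[0,0,0,0,1],[0,0,-0.3,0,1],[0,0,-0.8,0,1],[0,0,-1,0,1]])

```text
t: 32.2
position: [0.5517, -0.2148, 0.3142]
orientation: [-3.141, -0.044, 0.001]
contact_force: [-0.7, -0.4, -0.2]
width: 0.999
```

Request:
jog_arm(series=[[0,0,-1,0,1],[0,0,-1,0,1],[-0.5,-0.5,-1,0,1],[-0.5,-0.5,-0.5,0,1],[-1,0,0,0,1],[-1,0,0,0,1],[-0.5,0,0,0,1],[0,0,0,0,1]])

```text
t: 33.2
position: [0.4459, -0.1881, 0.4194]
orientation: [3.14, 0.043, 0.003]
contact_force: [-0.4, 0.6, -0.4]
width: 0.997
```

```bash
python3 - <<'E'
from h import *
rep()
p,d=camera('scene');cv2.imwrite('pics/s10.png',cv2.resize(p[110:280,260:430,::-1],None,fx=3.4,fy=3.4))
p,d=camera('top'); cv2.imwrite('pics/t10.png',p[:,:,::-1])
C=cloud('top',d)
m=(C[...,2]>.265)&(C[...,2]<.3)&(np.hypot(C[...,0]-.552,C[...,1]+.215)<.03); print(m.sum(),C[m].mean(0))
E
```

```text
t 33.2 p [ 0.4459 -0.1881  0.4194] yawx 1.57 z [ 0.002 -0.001 -1.   ] F [-0.36  0.57 -0.36] T [0.01 0.02 0.01] w 0.997 q [-0.55 -0.33  1.68  0.    1.79 -0.58]
67 [ 0.55536573 -0.2145124   0.2816688 ]
```

View pics/s10.png

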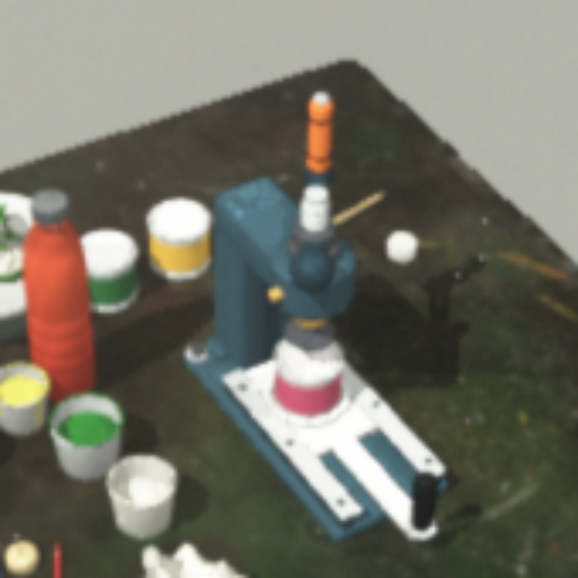

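View pics/t10.png

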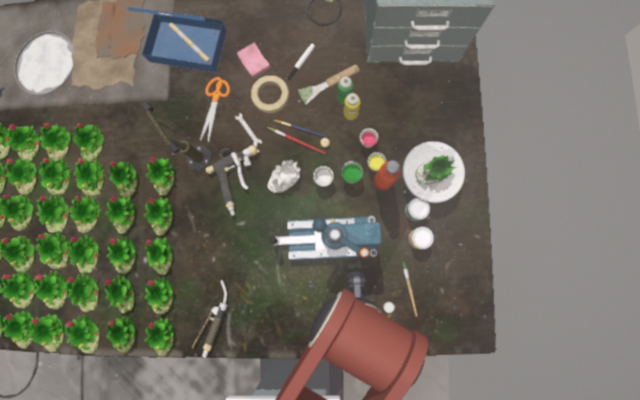

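```bash
python3 - <<'E'
from workcell import close_job
print(close_job())
E
```

```text
the job is handed in; nothing more can be done
None
```

The lid was pressed home, and the job is handed in, at about 33 s of the 72 s allowed.

- **Tray:** I gripped the handle and pushed the tray in about 70 mm. It met the inner stop there: the force rose to 21 N with no further movement.
- **Pressing:** I gripped the sleeve at 60 N and wound it clockwise. The ram met the lid after roughly 175°, and the lid slid in at about 4.5 N at the sleeve. The crank then went distinctly firm, and I stopped at about 9.2 N averaged over a pause, which is roughly 100 N on the lid.
- **Winding back:** I turned the crank back 185° with the sleeve held throughout, then let go and moved the gripper clear.

**Last checks:**
- The pictures show the ram clear of the lid, the tray in and the bystanders unmoved.
- The crank is where I left it: the camera puts the sleeve within about 3 mm of the release point.
- The gripper reads no contact force.

**One disagreement:** while the lid was sliding, the force in a pause read 4 to 4.7 N, not the 3 N stated. The readings vary by about ±0.7 N. I judged the lid home by how firm the crank felt, because the pictures are too coarse to measure the lid's depth.

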